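# Level block from its slide-lid case to the glass plate

## Task

Slide the lid of the wooden case along its grooves until it clears the open end, and lay it flat on the table, bar up. Lift the level block out by its two ends, stand it on the bare table and let go; then take it again by its long sides and lower it, vial up, onto the glass plate, so that it lies wholly between the two upright bars with its ends facing them. Keep the block upright, do not drop it, and leave the other things on the table where they are.

Things in the scene. Friction and masses are not known exactly. Their poses are not given: they have to be found in the camera images.
- case: Fixed wooden slide-lid case, 156 (x) x 94 (y) x 57 (z) mm, origin at the centre of its underside. The lid slides to its +x and leaves at the +x end, whose wall is low (42 mm, under the lid); the -x end is closed. Grooves in the long walls: floor 44 mm, ceiling 52 mm above the table, under 5 mm thick lips 70 mm apart. Lid play: 1.8 mm sideways either way, 3 mm up-down.
- cradle (a point): Centre of the case's inner floor, 8 mm above the table; axes as the case. Clear space 136 (x) x 70 (y) mm. Two fixed wooden cheeks, 52 mm long in x, tops 39 mm above the table, stand 3 mm off the level block's long sides, so only its ends are free: beyond each end is a finger bay about 38 mm long in x and 70 mm wide. Beyond the case's +x end the table is bare for 180 mm.
- lid_bar (a point): Centre of the grip bar of the loose wooden lid (80 g). Lid panel 144 (x) x 78 (y) x 5 mm; bar 14 (x) x 40 (y) x 16 mm high on the middle of its top. The point is 13 mm above the lid's underside. x: sliding direction, z up. Shut, it lies 6 mm to the case's +x from its origin, 57 mm above the table; it starts 0 to 25 mm open and is clear past 150 mm.
- block_center (a point): Centre of the loose chromed-steel level block, 60 (x) x 26 (y) x 32 (z) mm, about 0.35 kg, a glass vial let into its top (+z). It starts in the case under the lid, x axis along the case's x, within 3 mm of the case's centre in plan, its centre 24 mm above the table. Standing on the table its centre is 16 mm up.
- nest (a point): Target: point on top of the fixed glass plate, midway between two upright aluminium bars, 40 mm above the table. Bars 50 (x) x 12 (y) mm, 40 mm high above the glass, inner faces 35 mm to either side along y (70 mm apart): no room for fingers between a bar and a block end. The block goes between, its 60 mm length along this y, either way round.
- stand: The fixed tilting-plate stand that carries the target; same axes, origin on the table under the target point. Glass 150 (x) x 120 (y) mm; base 130 mm wide, from 90 mm to -x to 140 mm to +x; brass knob, top 64 mm above the table, on the centreline 105 mm to +x. The table between stand and case, nearer than x = 0.58 m, is bare.
- bowl: Green bowl, 120 mm across, about 110 mm high, 1.5 kg, origin under its centre; bystander.
- jack: White jack, a 63 mm ball, origin under its centre; bystander.
- square: Flat steel square, blade 150 x 26 x 4 mm, stock 100 mm long and 14 mm high; bystander.
- weight: Brass test weight, 44 mm across, 56 mm high, origin under its centre; bystander.
- mug: White mug, 80 mm across, 90 mm high, origin under its centre; bystander.
- notebook: Blue notebook, 150 x 105 x 12 mm, origin under its centre; bystander.
Things that resemble listed ones, but are neither listed nor needed, are in the scene too. What is meant by the part that bears lid_bar is not red, and is the smaller of those in its own colour.

How it is judged:
By the outcome, as a careful person would: the job done as asked, in the order asked, and still so for the second after the job is handed in, with the robot touching nothing.
It also fails if it takes over 72 s, if anything falls off the work surface, if the arm or the gripper's body presses on something with over 40 N, if the wrist force passes 120 N, or if a joint passes its speed limit or range.

## Robot

A 6-joint arm with a two-finger parallel gripper is mounted at the origin on the work surface. World frame = base frame: x ahead of the robot, y to its left, z up, the work surface at z = 0. Lengths are in m, angles in degrees, forces in N, time in s.
With the tool pointing down it reaches from about 0.25 to 0.725 m from the base axis. Payload 9.7 kg.
Tool frame: the origin (TCP) lies on the centre line of the jaws, within the pads' length; the fingertips stand bot.nose_length ahead of it and the grasp point (between the pads) lies 11 mm behind it (bot.nose_length is the distance from the TCP to the fingertips, in m); z points along the fingers, y is the line along which they close (so a half turn about z gives the same grasp; the last joint's range is limited). The gripper opens to 85 mm and grips with 20 to 120 N. Pads are 22 mm wide; open, the fingers measure 114 mm over their backs; the gripper's body (76 mm by 85 mm) begins 54 mm behind the grasp point. The pads swing forward as they close: fully open they stand 13 mm farther back than shut.
Start: joints at [72.536, 4.979, 10.078, 95.1, 0, 90], TCP at [0.165, 0.525, 0.239] pointing down, gripper open.
Joint ranges: [-179.16, 179.16], [-48.56, 103.87], [-65.8, 70.77], [-126.05, 130.52], [-82.76, 87.17], [-180, 180]. Speed limits (degrees/s): [127.2, 127.2, 147.25, 180, 180, 180].

## Interface

Orientations are given as [roll, pitch, yaw] about the fixed x, y, z axes, in that order (R = Rz(yaw) Ry(pitch) Rx(roll)).
In Python, from workcell import bot gives the robot as it stands. The module is installed in compiled form; this text tells all that it offers.
- The arm moves only by the shell command python3 -m inch 'ROWS' [OPENING] [FORCE]. ROWS is JSON, a list of rows, each a list of 4 numbers: the shift along the world's x, y, z in cm, then the turn about the world's z in degrees. A call has exactly 8 rows; each row is the pose to reach, as a shift and turn from the pose commanded when the call began; what a row does not reach only later rows make up. A row lasts 1/8 s, in which the tool goes at most 62.5 mm and 10.7 degrees, less where a joint would pass 70% of its speed; a pose out of reach is approached as far as the arm can. A call with a gripper value outside its range is refused whole. OPENING is the finger opening in cm, from 0 to 8.54, set as the call begins (- or left out, the last holds). The fingers move at their own pace and stop on an object; FORCE is the grip in N (left out, the last holds). Time passes only in rows, so rows that repeat a pose let the fingers close, or fill a call up. It gives the time, the measured TCP pose, the force, the opening and the grip force at its end, in the units of the state.
- bot.get_obs(): the state, without advancing time (a new reading comes with each control period).
- bot.camera(name): name is "side" or "top" or "wrist"; returns a dict with "img" (420x560x3 uint8, red, green, blue), "fovy" (degrees; the focal length in pixels is half the picture's height over the tangent of half this angle, whatever the lens; pixels are square), "cx", "cy" (the principal point, pixels), "dist" ([k1, k2, p1, p2, k3] as OpenCV has them; the pictures are not rectified), "R" (3x3) and "t" (3): a world point X has camera coordinates R X + t; the wrist camera has in their place "mount" (4x4, takes a point from camera to tool coordinates, whose origin is the TCP and whose axes are the flange's). Camera axes: x right, y down, z forward; pixel columns grow to the right and rows downward; lengths in m; the calibration is good to about 2 mm. A picture is of the moment at which its call begins: read the wrist's pose just before it. There is no depth.
- bot.job_done(): hands the job in; it is judged then, once.
Trained networks look in a picture, given as the dict that the camera call returned (one of the last four; its "shot" number tells which), for a name from the list of things; names that differ only in an ending like _2 or _b are one class to them, and where a whole thing is asked for, a point or a joint stands for the part that bears it (a point fixed in the world has none). Each returns a list of dicts, best first, with "score" (0 to 1); they miss things now and then, are a little off and sometimes report something else, mostly with a low value. They report only what shows in the picture. A call takes as long as a camera call. They do not tell look-alikes from the thing itself.
- bot.find_in(thing, picture): "point" ([column, row] in pixels, amid what is visible of it).
- bot.landmark_of(thing, picture): "point" ([column, row] in pixels: a listed point, or the origin of a listed thing).
The state is a dict: "time": time; "q": joint angles; "qd": joint speeds; "joint_efforts": joint torques, N m; "ee_pos": TCP position; "tcp_rot": TCP orientation; "wrist_force": force on the tool from outside, world axes, zero at the start; "torque": the same for the moment, N m; "opening": finger opening in m; "grasp_force": force on a finger pad.
Only numpy, scipy, OpenCV 4.12 (cv2) and the standard library are available. Lean on these libraries where they do the work, as an engineer would, in place of code of your own. Each camera call takes 0.05 s, during which the arm holds its last target. There are 200 camera calls.

## Working session

There is one attempt and no reset: what is moved stays moved. The work goes in short steps, Python scripts to look and compute and a shell command to move; the robot and the scene stay as the last step left them, time stands still between calls to the robot, and variables do not carry over. Pictures are saved under pics/ and viewed, at most 10 in all, crops included, and the job is handed in when it is done.

```bash
mkdir -p pics
cat > h.py <<'E'
import numpy as np, cv2
from workcell import bot
from scipy.spatial.transform import Rotation as Ro
def K(c):
    f=210/np.tan(np.radians(c["fovy"]/2)); return np.array([[f,0,c["cx"]],[0,f,c["cy"]],[0,0,1.]])
def cam(n):
    o=bot.get_obs(); c=bot.camera(n)
    if n=="wrist":
        T=np.eye(4); r=np.array(o["tcp_rot"]); T[:3,:3]=r if r.shape==(3,3) else Ro.from_euler("xyz",r,degrees=True).as_matrix(); T[:3,3]=o["ee_pos"]
        M=np.linalg.inv(T@np.array(c["mount"])); c["R"],c["t"]=M[:3,:3],M[:3,3]
    return c
def ray(c,p,z):
    u=cv2.undistortPoints(np.array([[p]],float),K(c),np.array(c["dist"],float))[0,0]
    R=np.array(c["R"]);o=-R.T@np.array(c["t"]);d=R.T@np.array([u[0],u[1],1]); return o+d*(z-o[2])/d[2]
def proj(c,X):
    return cv2.projectPoints(np.array(X,float).reshape(-1,3),cv2.Rodrigues(np.array(c["R"],float))[0],np.array(c["t"],float),K(c),np.array(c["dist"],float))[0][:,0]
def save(n,im): cv2.imwrite("pics/"+n,im[...,::-1])
E
python3 - <<'E'
from h import *
print(bot.get_obs(), bot.nose_length)
ims=[]
for n in("top","side"):
    c=cam(n); save(n+"0.png",c["img"])
    print(n,np.round(-np.array(c["R"]).T@np.array(c["t"]),3),c["fovy"])
    for t,z in dict(case=0,lid_bar=.057,nest=.04,stand=0,bowl=0,jack=0,square=0,weight=0,mug=0,notebook=0,block_center=.024).items():
        print(t,[(round(d["score"],2),np.round(d["point"]).tolist(),np.round(ray(c,d["point"],z)[:2],3).tolist()) for d in bot.landmark_of(t,c)[:4]])
E
```

```text
{'time': 0.0, 'q': array([ 7.25362057e+01,  5.01024670e+00,  1.00343719e+01,  9.50997068e+01,
       -3.97807183e-04,  9.00004214e+01]), 'qd': array([ 0.06257811, -0.05204293, -0.05974474, -0.03826274,  0.17289266,
       -0.00347262]), 'joint_efforts': array([-1.49419238e-04, -5.20390928e+01,  4.64798641e+01,  1.64635474e-02,
       -1.45087442e-04,  6.87947107e-06]), 'ee_pos': array([0.16499205, 0.52443684, 0.23859052]), 'tcp_rot': array([-1.79924418e+02,  3.98362700e-04,  1.62535785e+02]), 'wrist_force': array([0.68493849, 0.04074967, 0.50475414]), 'torque': array([-0.01132928,  0.05531443,  0.00813045]), 'grasp_force': 0.0, 'opening': 0.08565039825717856} 0.008
top [0.338 0.09  1.392] 48.55284425597572
case [(0.72, [282.0, 210.0], [0.547, 0.08])]
lid_bar [(0.77, [362.0, 288.0], [0.314, -0.151]), (0.73, [276.0, 276.0], [0.349, 0.096]), (0.58, [274.0, 211.0], [0.536, 0.103])]
nest [(0.66, [397.0, 208.0], [0.548, -0.264]), (0.35, [190.0, 288.0], [0.313, 0.346])]
stand [(0.95, [395.0, 208.0], [0.557, -0.267])]
bowl []
jack [(0.84, [333.0, 180.0], [0.641, -0.078]), (0.46, [280.0, 146.
[... 255 characters left out ...]
_center []
side [ 0.494 -0.707  0.787] 45.03662918869351
case [(0.68, [288.0, 245.0], [0.543, 0.086]), (0.24, [286.0, 244.0], [0.538, 0.09])]
lid_bar [(0.92, [169.0, 339.0], [0.319, -0.191]), (0.71, [282.0, 223.0], [0.53, 0.096]), (0.56, [198.0, 242.0], [0.354, 0.05])]
nest [(0.69, [314.0, 377.0], [0.562, -0.268])]
stand [(0.63, [311.0, 385.0], [0.56, -0.261])]
bowl []
jack [(0.92, [342.0, 302.0], [0.639, -0.082])]
square [(0.77, [402.0, 302.0], [0.757, -0.091])]
weight [(0.84, [383.0, 239.0], [0.755, 0.089])]
mug [(0.6, [309.0, 148.0], [0.624, 0.461]), (0.34, [188.0, 178.0], [0.3, 0.347])]
notebook [(0.55, [190.0, 179.0], [0.306, 0.342])]
block_center [(0.33, [368.0, 196.0], [0.74, 0.211])]
```

View pics/top0.png

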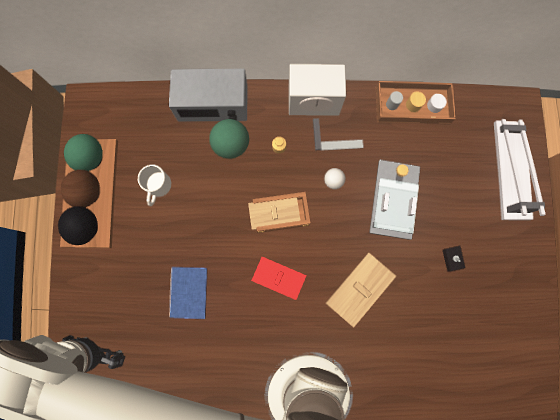

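View pics/side0.png

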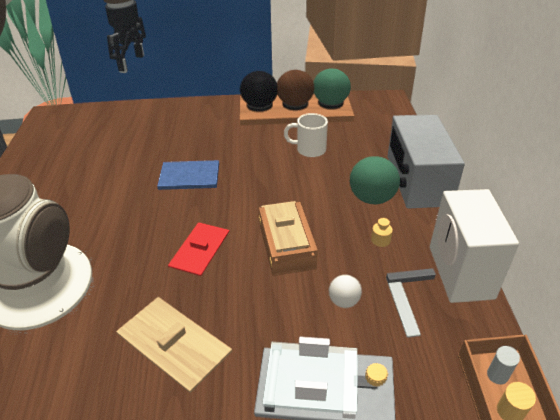

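Both views show three lids. The red one is at top (279,277), a large wooden one lies loose at (361,290), and a small wooden one sits in the case at (274,212). The description rules out red and asks for the smaller of its colour, so it is the one in the case. The stand is at (396,208) and the jack at (334,179). Next I'll crop in close on the case.

Run:
```python
from h import *
a=cv2.imread("pics/top0.png")[180:245,235:325]; b=cv2.imread("pics/side0.png")[190:280,245:335]
cv2.imwrite("pics/crop.png",np.hstack([cv2.resize(a,(400,290),interpolation=2),cv2.resize(b,(290,290),interpolation=2)]))
```

```text
(no output)
```

View pics/crop.png

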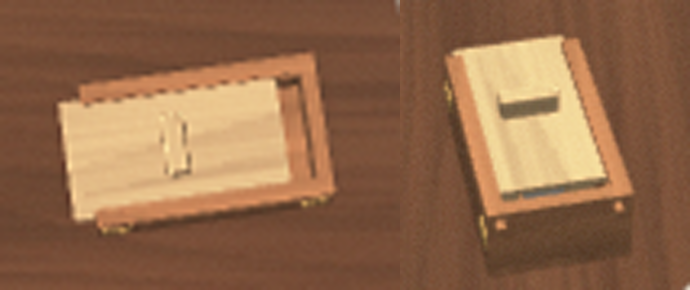

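```bash
python3 -m inch '[[2,-3,1,-10],[5,-6,2,-20],[8,-9,3,-30],[12,-12,4,-40],[16,-15,4,-50],[20,-19,4,-60],[23,-23,4,-70],[26,-27,4,-80]]'; python3 -m inch '[[2,-3,0,-10],[4,-6,0,-20],[6,-9,0,-30],[8,-12,0,-40],[9,-14,0,-50],[10,-15,0,-60],[10,-15,0,-70],[10,-15,0,-75]]' 4
python3 - <<'E'
from h import *
c=cam("wrist"); save("w1.png",c["img"]); o=bot.get_obs(); print(o["ee_pos"],o["tcp_rot"],o["q"])
for t,z in dict(case=0,lid_bar=.057).items():
    print(t,[(round(d["score"],2),np.round(d["point"]).tolist(),np.round(ray(c,d["point"],z)[:2],4).tolist()) for d in bot.landmark_of(t,c)[:4]])
E
```

```text
time: 2.2
ee_pos: [0.426, 0.2532, 0.2793]
tcp_rot: [180.0, -0.0, 82.2]
wrist_force: [0.6, 0.1, 0.4]
opening: 0.0851
grasp_force: 0.0
time: 3.2
ee_pos: [0.5278, 0.0876, 0.2791]
tcp_rot: [-179.2, 0.0, 9.0]
wrist_force: [1.1, 0.2, 0.7]
opening: 0.0402
grasp_force: 0.0
[0.52810637 0.0855437  0.27922894] [-1.79238073e+02  1.49561709e-02  8.86834821e+00] [  8.80648165   4.01512095  13.5382245   99.53888247   0.76191057
 179.93812797]
case []
lid_bar [(0.91, [258.0, 298.0], [0.3757, 0.0916]), (0.83, [267.0, 178.0], [0.5313, 0.1033]), (0.3, [476.0, 4.0], [0.7333, -0.0709])]
```

View pics/w1.png

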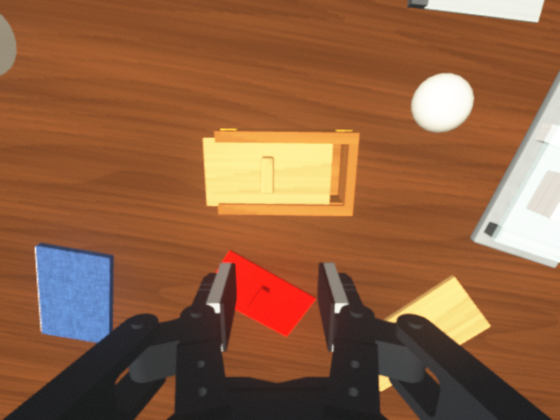

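The wrist picture shows the case with its open end on the left, towards world +y. The lid sticks out at the left (205,140–205) and its bar is at (267,176). The closed end is on the right, at (356,133–215).

```bash
python3 - <<'E'
from h import *
c=cam("wrist")
P={n:ray(c,p,z)[:2] for n,p,z in [("TL",(215,132),.057),("TR",(358,132),.057),("BL",(218,214),.057),("BR",(354,215),.057),("lidTL",(204,138),.049),("lidBL",(207,206),.049),("lidTR",(332,142),.049),("bar",(267,175),.065),("barT",(267,157),.065),("barB",(267,194),.065)]}
for k,v in P.items(): print(k,np.round(v,4))
for a,b in(("TR","TL"),("BR","BL"),("lidTR","lidTL"),("barT","barB")):
    d=P[b]-P[a]; print(a,b,np.linalg.norm(d),np.degrees(np.arctan2(d[1],d[0])))
print((P["TL"]+P["TR"]+P["BL"]+P["BR"])/4)
E
python3 -m inch '[[0,0,0,10],[0,0,0,20],[0,0,0,30],[0,0,0,40],[0,0,0,50],[0,0,0,60],[0,0,0,70],[0,0,0,80]]' 4
python3 -m inch '[[0,0,0,10],[0,0,0,20],[0,0,0,30],[0,0,0,40],[0,0,0,50],[0,0,0,60],[0,0,0,70],[0,0,0,80]]'
python3 -m inch '[[0,0,0,10],[0,0,0,20],[0,0,-2,21],[0,0,-2,21],[0,0,-2,21],[0,0,-2,21],[0,0,-2,21],[0,0,-2,21]]'
python3 - <<'E'
from h import *
c=cam("wrist"); save("w2.png",c["img"]); o=bot.get_obs(); print(o["ee_pos"],o["tcp_rot"],o["q"])
for t,z in dict(case=0,lid_bar=.057,nest=.04).items():
    print(t,[(round(d["score"],2),np.round(d["point"]).tolist(),np.round(ray(c,d["point"],z)[:2],4).tolist()) for d in bot.landmark_of(t,c)[:4]])
E
```

```text
TL [0.5719 0.165 ]
TR [0.5962 0.0132]
BL [0.4796 0.1523]
BR [ 0.504 -0.004]
lidTL [0.5627 0.178 ]
lidBL [0.4846 0.1674]
lidTR [0.5808 0.0372]
bar [0.5359 0.1026]
barT [0.5554 0.1055]
barB [0.5147 0.0994]
TR TL 0.15376460646429232 99.1238166095215
BR BL 0.1582456368428303 98.85410344728734
lidTR lidTL 0.14194301087096844 97.34512227376892
barT barB 0.04108650256149282 -171.48377394783492
[0.53792039 0.08163127]
time: 4.4
ee_pos: [0.5277, 0.0879, 0.2793]
tcp_rot: [-179.2, 0.0, 89.5]
wrist_force: [-0.2, 0.1, 0.8]
opening: 0.0398
grasp_force: 0.0
time: 5.4
ee_pos: [0.5277, 0.0879, 0.2793]
tcp_rot: [-179.2, 0.0, 169.5]
wrist_force: [-0.3, 0.5, 0.1]
opening: 0.04
grasp_force: 0.0
time: 6.4
ee_pos: [0.5279, 0.0872, 0.2595]
tcp_rot: [-179.2, 0.0, -170.0]
wrist_force: [-1.3, 0.6, 0.1]
opening: 0.0399
grasp_force: 0.0
[0.52786834 0.08720763 0.25941412] [-1.79247138e+02  1.97310062e-02 -1.69956050e+02] [ 9.77066092  3.37758113 10.63168228 97.23077918 -0.75275888 -0.27331266]
case []
lid_bar [(0.67, [313.0, 7.0], [0.3582, 0.0885]), (0.61, [290.0, 194.0], [0.535, 0.1015])]
nest []
```

View pics/w2.png

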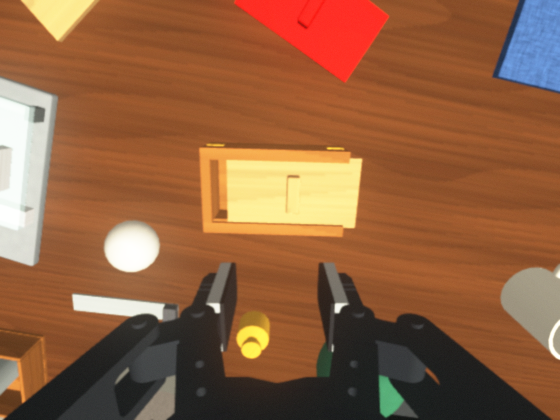

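The bar is at about (0.5355, 0.102) in both views and the case yaw is about 99°, so the lid is about 15 mm open. Now I'll grasp the bar.

```bash
python3 -m inch '[[0.4,0.8,-3,-1],[0.8,1.5,-7,-1],[0.8,1.5,-11,-1],[0.8,1.5,-15,-1],[0.8,1.5,-18,-1],[0.8,1.5,-19.9,-1],[0.8,1.5,-19.9,-1],[0.8,1.5,-19.9,-1]]' 4
python3 -m inch '[[0,0,0,0],[0,0,0,0],[0,0,0,0],[0,0,0,0],[0,0,0,0],[0,0,0,0],[0,0,0,0],[0,0,0,0]]' 0.8 35
```

```text
time: 7.6
ee_pos: [0.5365, 0.1024, 0.0617]
tcp_rot: [-179.3, 0.1, -171.0]
wrist_force: [0.8, -0.9, 0.2]
opening: 0.0401
grasp_force: 0.0
time: 8.6
ee_pos: [0.5365, 0.1023, 0.0616]
tcp_rot: [-179.2, 0.1, -171.0]
wrist_force: [-1.3, -0.1, 5.9]
opening: 0.013
grasp_force: 35.0
```

```bash
python3 -m inch '[[0,0,0.1,0],[-0.15,1,0.1,0],[-0.31,2,0.1,0],[-0.47,3,0.1,0],[-0.63,4,0.1,0],[-0.79,5,0.1,0],[-0.94,6,0.1,0],[-0.94,6,0.1,0]]'
```

```text
time: 9.6
ee_pos: [0.5262, 0.1639, 0.0615]
tcp_rot: [-179.3, 0.0, -170.9]
wrist_force: [-0.6, 3.5, 6.6]
opening: 0.0128
grasp_force: 34.9
```

```bash
python3 -m inch '[[-0.2,1.3,0.1,0],[-0.4,2.6,0.1,0],[-0.6,3.9,0.1,0],[-0.8,5.2,0.1,0],[-1.0,6.5,0.1,0],[-1.2,7.8,0.1,0],[-1.4,9,0.1,0],[-1.4,9,0.1,0]]'
python3 - <<'E'
from h import *
c=cam("wrist"); save("w3.png",c["img"])
E
```

```text
time: 10.6
ee_pos: [0.5122, 0.253, 0.0622]
tcp_rot: [-179.2, 0.0, -170.9]
wrist_force: [0.4, 0.4, -0.6]
opening: 0.0129
grasp_force: 34.2
```

View pics/w3.png

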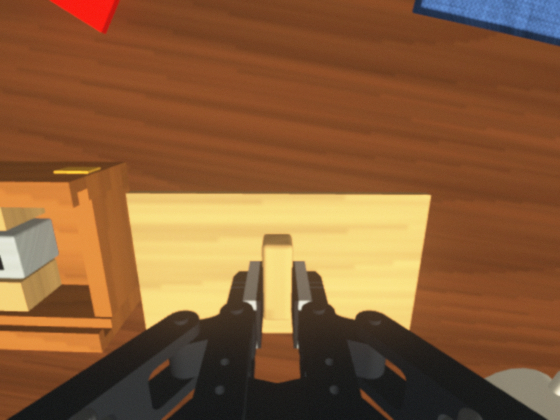

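The lid is clear: its left edge (130–145, 195–330) is past the case end at (125,165–345), and the block shows in the case at (30,245). Next I'll lower the lid.

```bash
python3 -m inch '[[0,0,-1,0],[0,0,-2,0],[0,0,-3,0],[0,0,-3.7,0],[0,0,-4.1,0],[0,0,-4.3,0],[0,0,-4.4,0],[0,0,-4.4,0]]'
```

```text
time: 11.65
ee_pos: [0.5125, 0.2523, 0.0185]
tcp_rot: [-179.3, 0.0, -171.0]
wrist_force: [0.4, -1.0, -0.0]
opening: 0.0131
grasp_force: 34.2
```

```bash
python3 -m inch '[[0,0,-0.1,0],[0,0,-0.2,0],[0,0,-0.2,0],[0,0,-0.2,0],[0,0,-0.2,0],[0,0,-0.2,0],[0,0,-0.2,0],[0,0,-0.2,0]]'
python3 -m inch '[[0,0,0,0],[0,0,0,0],[0,0,0,0],[0,0,0,0],[0,0,0.2,0],[0,0,2,0],[0,0,5,0],[0,0,8,0]]' 4
python3 -m inch '[[0.3,-3,4,0],[0.8,-6,8,0],[1.5,-9,10,0],[2.2,-12,11,0],[2.7,-15,11,0],[2.7,-16.5,11,0],[2.7,-16.5,11,0],[2.7,-16.5,11,0]]' 8.5
python3 - <<'E'
from h import *
c=cam("wrist"); save("w4.png",c["img"]); o=bot.get_obs(); print(o["ee_pos"],o["tcp_rot"])
for t,z in dict(case=0,lid_bar=.013,block_center=.024).items():
    print(t,[(round(d["score"],2),np.round(d["point"]).tolist(),np.round(ray(c,d["point"],z)[:2],4).tolist()) for d in bot.landmark_of(t,c)[:4]])
E
```

```text
time: 12.65
ee_pos: [0.5126, 0.2524, 0.0176]
tcp_rot: [-179.3, 0.1, -170.9]
wrist_force: [-2.7, -2.1, 9.3]
opening: 0.0129
grasp_force: 35.3
time: 13.65
ee_pos: [0.5125, 0.2523, 0.0985]
tcp_rot: [-179.3, 0.1, -170.9]
wrist_force: [1.2, -0.9, 0.5]
opening: 0.0398
grasp_force: 0.0
time: 14.65
ee_pos: [0.5392, 0.0879, 0.2064]
tcp_rot: [-179.3, 0.0, -170.9]
wrist_force: [0.1, -0.3, 0.8]
opening: 0.0849
grasp_force: 0.0
[0.53923374 0.0880647  0.20633343] [-1.79257164e+02  6.19477835e-03 -1.70900269e+02]
case [(0.69, [274.0, 182.0], [0.5372, 0.0831])]
lid_bar [(0.7, [438.0, 189.0], [0.5146, 0.252])]
block_center [(0.68, [272.0, 190.0], [0.5405, 0.0821]), (0.35, [109.0, 327.0], [0.7371, -0.0843])]
```

View pics/w4.png

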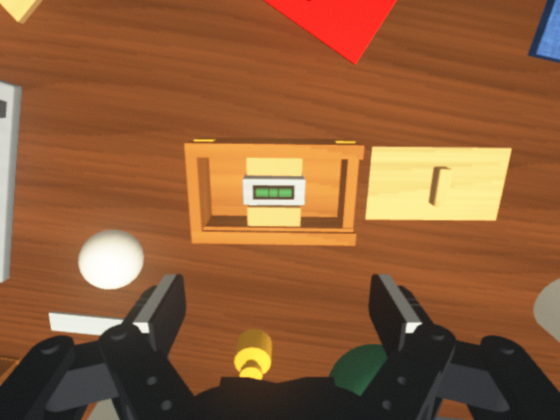

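The lid lies flat on the table, centred near (437,184). The block is in the case, its top face at (243–304, 178–206), aligned with the tool.

Run:
```python
from h import *
c=cam("wrist")
for p in [(273.5,191.5),(243,191.5),(304.5,191.5)]: print(ray(c,p,.040))
print("case",[ray(c,p,.057) for p in [(186,145),(190,244),(362,145),(356,245)]])
print(c["shot"])
```

```text
[0.5377228  0.08317405 0.04      ]
[0.54247478 0.05426312 0.04      ]
[0.53289618 0.11247795 0.04      ]
case [array([0.50447637, 0.00122889, 0.057     ]), array([0.59762939, 0.01181932, 0.057     ]), array([0.47999823, 0.15185556, 0.057     ]), array([0.57246189, 0.16874157, 0.057     ])]
8
```

```bash
python3 -m inch '[[-0.1,-0.5,-3,0],[-0.1,-0.5,-7,0],[-0.1,-0.5,-11,0],[-0.1,-0.5,-14,0],[-0.1,-0.5,-15.5,0],[-0.1,-0.5,-17,0],[-0.1,-0.5,-18.5,0],[-0.1,-0.5,-18.5,0]]' 7.7
python3 -m inch '[[0,0,0,0],[0,0,0,0],[0,0,0,0],[0,0,0,0],[0,0,0,0],[0,0,0,0],[0,0,0,0],[0,0,0,0]]' 5 60
```

```text
time: 15.9
ee_pos: [0.5379, 0.0822, 0.0204]
tcp_rot: [-179.2, -0.1, -170.9]
wrist_force: [0.1, 0.0, 1.4]
opening: 0.0769
grasp_force: 0.0
time: 16.9
ee_pos: [0.5391, 0.0823, 0.0224]
tcp_rot: [-179.2, 0.1, -171.0]
wrist_force: [0.9, 0.3, 6.0]
opening: 0.0591
grasp_force: 66.4
```

```bash
python3 -m inch '[[0,0,0,0],[0,0,0.3,0],[0,0,0.7,0],[0,0,1.2,0],[0,0,2,0],[0,0,3,0],[0,0,4,0],[0,0,4,0]]' 5 80
```

```text
time: 17.9
ee_pos: [0.5391, 0.0823, 0.0626]
tcp_rot: [-179.2, 0.1, -171.0]
wrist_force: [0.2, 0.2, -2.2]
opening: 0.0587
grasp_force: 86.1
```

```bash
python3 -m inch '[[0,0,1,0],[0,0,2,0],[0,0,3,0],[0,0,4,0],[0,0,5,0],[0,0,6,0],[0,0,6,0],[0,0,6,0]]'
python3 - <<'E'
from h import *
c=cam("wrist"); save("w5.png",c["img"]); o=bot.get_obs(); print(o["ee_pos"],o["tcp_rot"],o["wrist_force"],o["torque"])
s=cam("side"); 
for t,z in dict(stand=0,nest=.04,jack=0).items():
    print(t,[(round(d["score"],2),np.round(d["point"]).tolist(),np.round(ray(s,d["point"],z)[:2],4).tolist()) for d in bot.landmark_of(t,s)[:2]])
im=np.hstack([c["img"],s["img"]]); save("w5.png",cv2.resize(im,(800,300),interpolation=cv2.INTER_AREA))
E
```

```text
time: 18.9
ee_pos: [0.5383, 0.0822, 0.121]
tcp_rot: [-179.2, -0.0, -170.9]
wrist_force: [-0.1, -0.6, -3.4]
opening: 0.0584
grasp_force: 86.2
[0.53820774 0.08218013 0.1208068 ] [-1.79244669e+02 -3.14491872e-02 -1.70950110e+02] [-0.29332481  0.50884986 -2.7837135 ] [-0.00303616  0.05280795 -0.01590525]
stand [(0.6, [310.0, 388.0], [0.5583, -0.2651])]
nest [(0.82, [314.0, 375.0], [0.5642, -0.2644])]
jack [(0.81, [341.0, 300.0], [0.6378, -0.0765]), (0.74, [285.0, 243.0], [0.5351, 0.0917])]
```

View pics/w5.png

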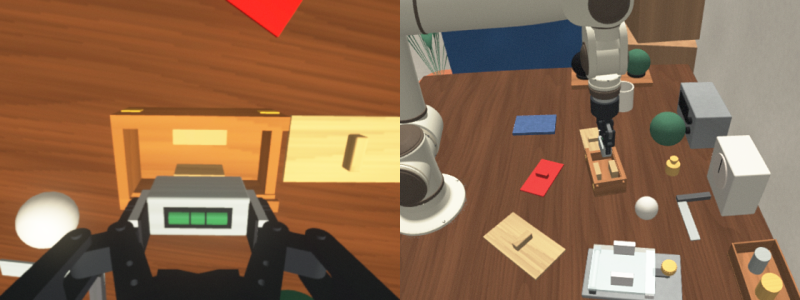

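The block hangs level between the pads with its vial up (wrist half, (200,215)). The case is below it and the lid is on the table.

```bash
python3 -m inch '[[-0.5,-2,0,-2],[-1,-5,0,-5],[-1.7,-8,0,-8],[-2.4,-11,0,-11],[-3,-14,0,-14],[-3.6,-17,0,-16],[-3.8,-18.2,0,-16],[-3.8,-18.2,0,-16]]'
python3 - <<'E'
from h import *
c=cam("wrist"); c=cam("top"); save("t2.png",c["img"])
for t,z in dict(stand=0,nest=.04).items():
    print(t,[(round(d["score"],2),np.round(d["point"]).tolist(),np.round(ray(c,d["point"],z)[:2],4).tolist()) for d in bot.landmark_of(t,c)[:2]])
E
python3 -m inch '[[0,0,-2,0],[0,0,-4,0],[0,0,-6,0],[0,0,-8,0],[0,0,-9.3,0],[0,0,-10,0],[0,0,-10.4,0],[0,0,-10.4,0]]'
```

```text
time: 20.15
ee_pos: [0.5001, -0.1005, 0.1213]
tcp_rot: [-179.3, 0.0, 173.0]
wrist_force: [0.1, 0.4, -4.0]
opening: 0.0583
grasp_force: 86.4
stand [(0.55, [224.0, 223.0], [0.5088, 0.2527])]
nest [(0.68, [398.0, 207.0], [0.5512, -0.266]), (0.44, [279.0, 213.0], [0.5334, 0.0866])]
time: 21.35
ee_pos: [0.5006, -0.0998, 0.0175]
tcp_rot: [-179.2, 0.0, 173.1]
wrist_force: [-0.6, 0.4, -4.0]
opening: 0.0585
grasp_force: 86.4
```

```bash
python3 -m inch '[[0,0,-0.1,0],[0,0,-0.2,0],[0,0,-0.3,0],[0,0,-0.3,0],[0,0,-0.3,0],[0,0,-0.3,0],[0,0,-0.3,0],[0,0,-0.3,0]]'
```

```text
time: 22.35
ee_pos: [0.5005, -0.0998, 0.0144]
tcp_rot: [-179.2, 0.0, 173.0]
wrist_force: [-0.7, -0.8, 1.9]
opening: 0.0586
grasp_force: 86.8
```

```bash
python3 -m inch '[[0,0,0,0],[0,0,0,0],[0,0,0,0],[0,0,0,0],[0,0,0,0],[0,0,2,0],[0,0,5,0],[0,0,8,0]]' 7.8
python3 -m inch '[[-0.3,-1,2,-10],[-0.6,-3,5,-20],[-1,-5,8,-30],[-1,-7,10,-40],[-1,-8,12,-50],[-1,-8,13,-60],[-1,-8,13,-70],[-1,-8,13,-80]]' 6
python3 - <<'E'
from h import *
c=cam("wrist"); save("w6.png",c["img"]); o=bot.get_obs(); print(o["ee_pos"],o["tcp_rot"],o["q"])
for t,z in dict(stand=0,nest=.04,block_center=.016).items():
    print(t,[(round(d["score"],2),np.round(d["point"]).tolist(),np.round(ray(c,d["point"],z)[:2],4).tolist()) for d in bot.landmark_of(t,c)[:2]])
E
```

```text
time: 23.35
ee_pos: [0.5003, -0.0998, 0.0951]
tcp_rot: [-179.2, -0.0, 173.1]
wrist_force: [0.6, 0.2, 0.3]
opening: 0.078
grasp_force: 0.0
time: 24.35
ee_pos: [0.4905, -0.1799, 0.2244]
tcp_rot: [-179.3, 0.0, 92.7]
wrist_force: [-0.0, -0.2, 0.1]
opening: 0.0596
grasp_force: 0.0
[ 0.49045573 -0.17985063  0.22430113] [-1.79250202e+02  1.16637974e-02  9.22362460e+01] [-19.98197837   1.5773696    4.84646975  93.95882186  -0.29431515
  67.78362341]
stand [(0.88, [332.0, 250.0], [0.559, -0.2597])]
nest [(0.94, [339.0, 268.0], [0.5614, -0.2633])]
block_center [(0.7, [291.0, 111.0], [0.4995, -0.1015])]
```

View pics/w6.png

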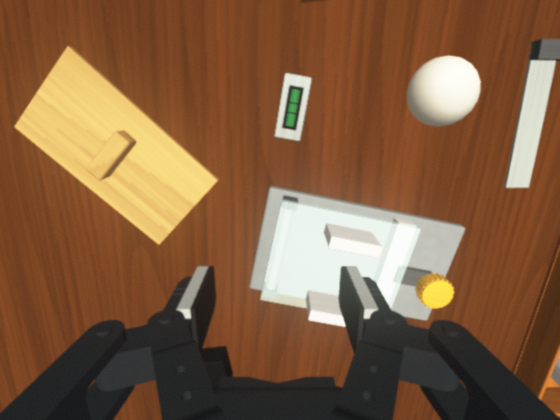

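The wrist view shows the block upright at (293,107), alone on bare table. The stand is at (340,265) with the knob at (435,291). A finger hides one bar, so I'll shift for one clean look at both bars.

```bash
python3 - <<'E'
from h import *
c=cam("wrist")
def r(p,z): return ray(c,p,z)[:2]
b=[r(p,.032) for p in [(286,73),(312,77),(300,140),(275,136)]]
print("block",np.mean(b,0)); 
for i,j in((3,0),(2,1)): d=b[j]-b[i]; print(np.linalg.norm(d),np.degrees(np.arctan2(d[1],d[0])))
for a,e in(((270,187),(464,227)),((251,289),(270,187))):
    d=r(e,.02)-r(a,.02); print("base",np.linalg.norm(d),np.degrees(np.arctan2(d[1],d[0])))
E
python3 -m inch '[[1,-2,0,0],[2,-5,0,0],[4,-8,0,0],[5,-11,0,0],[6,-14,0,0],[6,-16,0,0],[6,-16,0,0],[6,-16,0,0]]'
python3 - <<'E'
from h import *
c=cam("wrist"); o=bot.get_obs(); print(o["ee_pos"],o["tcp_rot"])
p=bot.landmark_of("nest",c)
print([(d["score"],d["point"],ray(c,d["point"],.04)) for d in p[:2]])
x,y=[int(v) for v in p[0]["point"]]; x0,y0=max(x-80,0),max(y-60,0); print("origin",x0,y0)
save("w7.png",cv2.resize(c["img"][y0:y0+120,x0:x0+160],None,fx=5,fy=5,interpolation=cv2.INTER_CUBIC))
E
```

```text
block [ 0.49968411 -0.09806907]
0.05864721530799372 83.13101320138205
0.058944046218972306 83.54673409821034
base 0.22167151696106074 -8.402302359805011
base 0.12756286318911603 82.6571628719946
time: 25.6
ee_pos: [0.5502, -0.3392, 0.2245]
tcp_rot: [-179.2, -0.0, 93.1]
wrist_force: [-0.3, -0.5, 0.1]
opening: 0.0601
grasp_force: 0.0
[ 0.55027857 -0.33902184  0.22468502] [-1.79262293e+02  7.64780408e-03  9.31059112e+01]
[(0.71, [291.6, 112.1], array([ 0.55832687, -0.26186146,  0.04      ]))]
origin 211 52
```

View pics/w7.png

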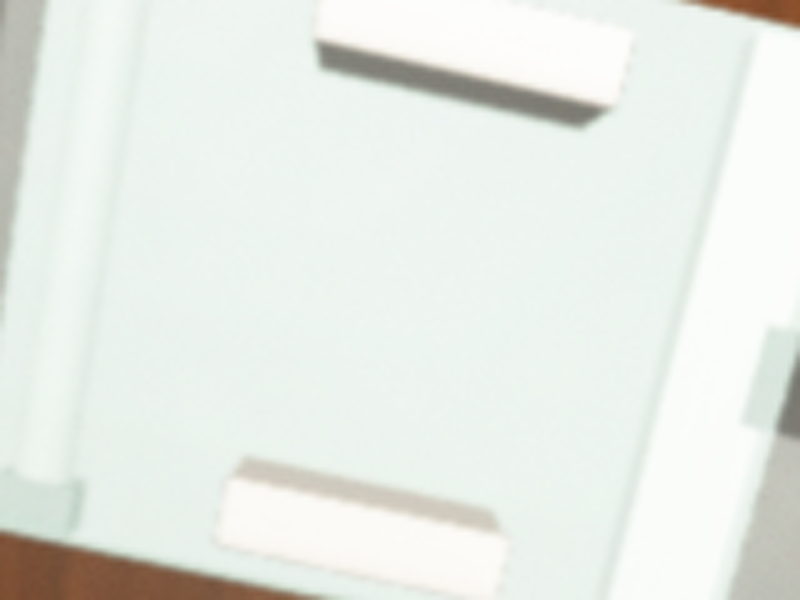

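Both bars show in the crop: the upper one's inner foot edge runs (322,68)–(583,128), the lower one's (243,458)–(495,512). I'll compute the midpoint from these.

```bash
python3 - <<'E'
from h import *
c=cam("wrist")
for z,U in ((.04,[(322,68),(583,128),(243,458),(495,512)]),(.08,[(317,40),(612,108),(232,477),(505,537)])):
    P=np.array([ray(c,(211+u/5-.4,52+v/5-.4),z)[:2] for u,v in U])
    m1,m2=P[:2].mean(0),P[2:].mean(0); n=m1-m2; d=P[1]-P[0]; e=P[3]-P[2]
    print(z,"mid",P.mean(0),"gap",np.linalg.norm(n),"lens",np.linalg.norm(d),np.linalg.norm(e),"yaw",[np.degrees(np.arctan2(w[1],w[0])) for w in (d,e,n)])
E
python3 -m inch '[[-1,4,0,-2],[-2,8,0,-4],[-3,12,0,-6],[-4,16,0,-8],[-5,20,0,-10],[-5,23,0,-10],[-5,24,-2,-10],[-5,24,-4,-10]]' 6
```

```text
0.04 mid [ 0.55942259 -0.26079826] gap 0.07150164752441186 lens 0.04886294735550085 0.050353801840118825 yaw [np.float64(-8.817762625611294), np.float64(-8.713240502657522), np.float64(81.25577456526123)]
0.08 mid [ 0.55890994 -0.26046343] gap 0.07006672404849201 lens 0.04813971536453861 0.047980418914789214 yaw [np.float64(-8.79873722134995), np.float64(-9.050294713726503), np.float64(80.96739569670221)]
time: 26.75
ee_pos: [0.5004, -0.0983, 0.1844]
tcp_rot: [-179.3, 0.0, 83.2]
wrist_force: [-0.1, -1.0, 0.3]
opening: 0.0602
grasp_force: 0.0
```

```bash
python3 -m inch '[[0,0,-3,0],[0,0,-6,0],[0,-0.1,-9,0],[0,-0.1,-12,0],[0,-0.1,-14.5,0],[0,-0.1,-16,0],[0,-0.1,-16.6,0],[0,-0.1,-16.6,0]]' 6
python3 -m inch '[[0,0,0,0],[0,0,0,0],[0,0,0,0],[0,0,0,0],[0,0,0,0],[0,0,0,0],[0,0,0,0],[0,0,0,0]]' 2 60
```

```text
time: 27.75
ee_pos: [0.5006, -0.1007, 0.0187]
tcp_rot: [-179.3, 0.0, 83.1]
wrist_force: [0.2, -0.0, -1.0]
opening: 0.0601
grasp_force: 0.0
time: 28.75
ee_pos: [0.5009, -0.1009, 0.0192]
tcp_rot: [-179.3, 0.0, 83.0]
wrist_force: [-0.8, -0.2, 5.5]
opening: 0.0247
grasp_force: 60.1
```

```bash
python3 -m inch '[[0,0,0,0],[0,0,0.5,0],[0,0,1.5,0],[0,0,3.5,0],[0,0,6,0],[0,0,8.5,0],[0,0,10.5,0],[0,0,10.5,0]]' 2 80
python3 -m inch '[[0.6,-1.6,0,0],[1.4,-4,0,-0.5],[2.4,-7,0,-1],[3.6,-10,0,-2],[4.7,-13,0,-2],[5.4,-15,0,-2],[5.8,-16.2,0,-2],[5.8,-16.2,0,-2]]'
python3 - <<'E'
from h import *
o=bot.get_obs(); print(o["ee_pos"],o["tcp_rot"],o["wrist_force"])
c=cam("wrist")
save("w8.png",c["img"]); print([(d["score"],d["point"],ray(c,d["point"],o["ee_pos"][2]-.003)) for d in bot.landmark_of("block_center",c)[:1]])
# expected nest-frame corners of bars & block footprint at their heights
s=cam("side"); save("s8.png",s["img"])
E
```

```text
time: 29.75
ee_pos: [0.5012, -0.1009, 0.125]
tcp_rot: [-179.4, 0.0, 83.1]
wrist_force: [0.6, 0.2, -4.7]
opening: 0.0244
grasp_force: 79.0
time: 30.75
ee_pos: [0.5581, -0.2635, 0.1222]
tcp_rot: [-179.2, -0.0, 81.0]
wrist_force: [-0.5, 0.2, -3.1]
opening: 0.0243
grasp_force: 79.0
[ 0.558134   -0.26345305  0.1222394 ] [-1.79165888e+02 -1.38770019e-02  8.09933072e+01] [-0.4956418   0.24679415 -3.06782081]
[(0.76, [275.9, 281.8], array([ 0.55825023, -0.26226959,  0.1192394 ]))]
```

```bash
python3 -m inch '[[0,0.05,-0.5,0],[0.05,0.05,-1.3,0],[0.05,0.05,-2.2,0],[0.05,0.05,-3.1,0],[0.05,0.05,-4,0],[0.05,0.05,-4.9,0],[0.05,0.05,-5.4,0],[0.05,0.05,-5.4,0]]'
```

```text
time: 31.9
ee_pos: [0.5587, -0.2622, 0.0688]
tcp_rot: [-179.2, 0.0, 81.0]
wrist_force: [0.0, -0.5, -2.0]
opening: 0.0244
grasp_force: 79.0
```

```bash
python3 -m inch '[[0,0,-0.2,0],[0,0,-0.4,0],[0,0,-0.5,0],[0,0,-0.6,0],[0,0,-0.6,0],[0,0,-0.6,0],[0,0,-0.6,0],[0,0,-0.6,0]]'
```

```text
time: 32.9
ee_pos: [0.5589, -0.2623, 0.0633]
tcp_rot: [-179.2, 0.0, 81.1]
wrist_force: [-0.4, 0.5, -3.1]
opening: 0.0245
grasp_force: 79.0
```

```bash
python3 -m inch '[[0,0,-0.1,0],[0,0,-0.2,0],[0,0,-0.3,0],[0,0,-0.35,0],[0,0,-0.4,0],[0,0,-0.4,0],[0,0,-0.4,0],[0,0,-0.4,0]]'
```

```text
time: 33.9
ee_pos: [0.5589, -0.2623, 0.0594]
tcp_rot: [-179.2, 0.0, 81.1]
wrist_force: [-0.4, 1.2, -0.0]
opening: 0.0244
grasp_force: 79.3
```

```bash
python3 -m inch '[[0,0,-0.05,0],[0,0,-0.05,0],[0,0,-0.05,0],[0,0,-0.05,0],[0,0,-0.05,0],[0,0,-0.05,0],[0,0,-0.05,0],[0,0,-0.05,0]]'
```

```text
time: 34.9
ee_pos: [0.5589, -0.2623, 0.0594]
tcp_rot: [-179.3, 0.0, 81.1]
wrist_force: [-4.5, 1.2, 5.1]
opening: 0.0241
grasp_force: 80.0
```

Contact is firm. Next I'll release, rise straight up, and back off for a check.

```bash
python3 -m inch '[[0,0,0,0],[0,0,0,0],[0,0,0,0],[0,0,0,0],[0,0,0.5,0],[0,0,3,0],[0,0,7,0],[0,0,11,0]]' 5
python3 -m inch '[[0,-1,2,0],[0,-3,4,0],[0,-5,5,0],[0,-7,6,0],[0,-8,6,0],[0,-8,6,0],[0,-8,6,0],[0,-8,6,0]]'
python3 - <<'E'
from h import *
c=cam("wrist"); o=bot.get_obs(); print(o["ee_pos"],o["wrist_force"])
for t,z in dict(nest=.04,block_center=.056).items(): print(t,[(round(d["score"],2),d["point"],ray(c,d["point"],z)) for d in bot.landmark_of(t,c)[:2]])
save("w9.png",c["img"])
# column profile along stand y through the nest (z=.072 top of block plane), offset 9 mm in stand x to avoid the vial
a=np.radians(81.2); n=np.array([.559,-.2606]); g=cv2.cvtColor(c["img"],cv2.COLOR_RGB2GRAY)
for off in(-.010,.010):
    s=np.arange(-.046,.0465,.002); X=[[*(n+v*np.array([np.cos(a),np.sin(a)])+off*np.array([np.sin(a),-np.cos(a)])),.072] for v in s]
    q=proj(c,X).astype(np.float32); print(off,[(int(v*1000),int(w)) for v,w in zip(s+1e-6*np.sign(s),cv2.remap(g,q[:,:1],q[:,1:],1)[:,0])])
s=cam("side"); [print(t,[(round(d["score"],2),ray(s,d["point"],z)) for d in bot.landmark_of(t,s)[:2]]) for t,z in (("block_center",.056),("jack",0))]
E
```

```text
time: 35.9
ee_pos: [0.5588, -0.2622, 0.1702]
tcp_rot: [-179.2, 0.0, 81.1]
wrist_force: [0.5, -0.6, -0.3]
opening: 0.0498
grasp_force: 0.0
time: 36.9
ee_pos: [0.5589, -0.3416, 0.2286]
tcp_rot: [-179.2, -0.0, 81.1]
wrist_force: [-0.4, -0.4, 0.5]
opening: 0.05
grasp_force: 0.0
[ 0.55894307 -0.34167732  0.22869766] [-0.35938335  0.68495277 -0.99418036]
nest [(0.77, [266.0, 108.7], array([ 0.55918517, -0.26065778,  0.04      ]))]
block_center [(0.9, [264.9, 109.9], array([ 0.55873578, -0.26157894,  0.056     ]))]
-0.01 [(-46, 249), (-44, 250), (-42, 250), (-40, 251), (-38, 251), (-36, 228), (-34, 204), (-32, 222), (-30, 235), (-28, 220), (-26, 226), (-24, 226), (-22, 226), (-20, 227), (-18, 226), (-16, 226), (-14, 225), (-12, 226), (-10, 226), (-8, 227), (-6, 227), (-4, 228), (-2, 228), (0, 228), (2, 228), (4, 230), (6, 230), (8, 230), (10, 230), (12, 230), (14, 230), (16, 231), (18, 231), (20, 232), (22, 231), (24, 231), (26, 231), (28, 232), (30, 232), (32, 182), (34, 131), (36, 197), (38, 250), (40, 252), (42, 252), (44, 253), (46, 253)]
0.01 [(-46, 249), (-44, 251), (-42, 251), (-40, 251), (-38, 251), (-36, 229), (-34, 206), (-32, 223), (-30, 236), (-28, 217), (-26, 223), (-24, 224), (-22, 223), (-20, 224), (-18, 225), (-16, 226), (-14, 225), (-12, 226), (-10, 225), (-8, 226), (-6, 226), (-4, 227), (-2, 227), (0, 227), (2, 228), (4, 228), (6, 229), (8, 229), (10, 230), (12, 229), (14, 229), (16, 230), (18, 231), (20, 231), (22, 232), (24, 232), (26, 233), (28, 233), (30, 230), (32, 179), (34, 129), (36, 200), (38, 251), (40, 253), (42, 253), (44, 253), (46, 253)]
block_center [(0.81, array([ 0.56906462, -0.25906951,  0.056     ]))]
jack []
```

The block spans −29 to +31 mm between the bars (±35 mm), centred and clear at both ends, and the gripper touches nothing. Handing in.

```bash
python3 -c "
from workcell import bot
print(bot.job_done())"
```

```text
the job is handed in; nothing more can be done
None
```

The job is handed in at about 37 s: the lid is flat on the table with its bar up, and the block, regrasped by its long sides, is centred between the two bars on the glass with its vial up; the hand-in call returned no verdict.

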